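# Close the mould of a mounting press

### The arm

A 7-joint arm with a two-finger parallel gripper is mounted at the origin on a cart in front of the work surface, level with it; the furniture and walls round the work are solid. World frame = base frame: x ahead of the robot, y to its left, z up, the work surface at z = 0. Lengths are in mm, angles in rad, forces in N, time in s.
With the tool pointing down it reaches from about 400 to 875 mm from the base axis. Payload 6.5 kg.
Tool frame: the origin (TCP) lies on the centre line of the jaws, within the pads' length; the fingertips stand 14 mm ahead of it and the grasp point (between the pads) lies 5 mm behind it; y points along the fingers, x is the direction in which the jaws open and shut, and the axes are right-handed (so a half turn about y gives the same grasp; the last joint's range is limited). The gripper opens to 85 mm and grips with 20 to 120 N. Pads are 22 mm wide; open, the fingers measure 114 mm over their backs; the gripper's body (76 mm by 85 mm) begins 54 mm behind the grasp point. The pads swing forward as they close: fully open they stand 13 mm farther back than shut.
Start: joints at [-1.349, 0.536, -0.004, 1.538, 0.003, 1.067, -0.071], TCP at [184.493, 623.26, 245.29] pointing down, gripper open.
Joint ranges: [-2.7, 2.7], [-0.37, 2.16], [-1.27, 1.26], [0.24, 2.4], [-1.31, 4.45], [0.19, 1.91], [-2.76, 2.76]. Speed limits (rad/s): [2.39, 2.39, 3.14, 3.14, 3.14, 3.14, 3.14].

### API

Orientations are given as a rotation vector (axis times angle).
In Python, from bench import r gives the robot as it stands.
- The arm moves only by the tool servo_tool, never from a script. Its argument "motion" is a list of rows, each an object of numbers: "tx", "ty", "tz": the shift along the tool's x, y, z each as a share of 0.5 m, from -1 to 1; "rx", "ry", "rz": the turn, a rotation vector about the tool's x, y, z each as a share of pi/2 rad, from -1 to 1. A call has 1 to 10 rows; each row is the pose to reach, as a shift and turn from the pose commanded when the call began, along the tool's axes at that moment; what a row does not reach only later rows make up. A row lasts 1/8 s, in which the tool goes at most 62.5 mm and 10.7 degrees, less where a joint would pass 70% of its speed; a pose out of reach is approached as far as the arm can. A call with a number of a shift or a turn outside -1 to 1 is refused whole. A call with a gripper value outside its range is refused whole. "jaw" is the opening, from 0 (shut) to 1 (fully open), set as the call begins (left out, the last holds). The fingers move at their own pace and stop on an object; "grip_force" is the grip in N (left out, the last holds). Time passes only in rows, so rows that repeat a pose let the fingers close. It gives the time, the measured TCP pose, the force and the opening at its end, in the units of the state.
- r.get_state(): the state, without advancing time (a new reading comes with each control period).
- r.camera(name): name is "scene" or "side" or "wrist"; returns a dict with "img" (384x512x3 uint8, blue, green, red), "fx", "fy", "cx", "cy" (pixels), "R" (3x3) and "t" (3): a world point X has camera coordinates R X + t; the wrist camera has in their place "T_tool_cam" (4x4, takes a point from camera to tool coordinates, whose origin is the TCP and whose axes are the tool frame's). Camera axes: x right, y down, z forward; pixel columns grow to the right and rows downward; lengths in mm; the calibration is good to about 2 mm. A picture is of the moment at which its call begins: read the wrist's pose just before it. There is no depth.
- r.job_done(): hands the job in, once; it reports no verdict.
The state is a dict: "time_s": time; "joints": joint angles; "joint_velocities": joint speeds; "joint_efforts": joint torques, N m; "tcp_pos": TCP position; "tcp_rot": TCP orientation; "ft_force": force on the tool from outside, world axes, zero at the start; "moment": the same for the moment, N m; "opening": opening from 0.0 (shut) to 1.0 (fully open).
Only numpy, scipy, OpenCV 4.12 (cv2) and the standard library are available. Lean on these libraries where they do the work, as an engineer would, in place of code of your own. Each camera call takes 0.05 s, during which the arm holds its last target.

### The job

Close the mould of the small mounting press: pick up the loose knurled closure cap, set it level on the threaded neck over the sprung ram, pressing it down, and screw it clockwise until it bottoms out. Then back it off a quarter turn so that it cannot seize when the mould heats up, and finish while still gripping the cap there. Leave the two samples in front of the press where they lie.

Things in the scene. Friction and masses are not known exactly. Their poses are not given: they have to be found in the camera images.
- cap_mid (a point): Loose steel closure cap, 54 mm across, 46 mm tall, 0.25 kg, standing on its open end. Point on its axis, half-way up; z up out of the closed top. The upper 23 mm are solid with a straight-knurled rim: grip it there, any way across the 54 mm. The lower 23 mm are a smooth hollow skirt, 52 mm outside, 45 mm bore. Two pin-spanner holes in the top lie on its x axis.
- cap_lug (a point): The thread lug inside the cap's skirt on its +x side, 20 mm below cap_mid (3 mm above the lower edge), 21 mm from the axis; a second one stands opposite, so half a turn of the cap makes no difference. Lugs are 8 mm wide and 3.5 mm thick. Axes as cap_mid.
- press: The mounting press, fixed on the bench. Origin under the neck's axis at bench level, z up. Grey base 170 mm (x) by 110 mm (y), 42 mm high, dial gauge and valve screw at its -x end, pump lever along its +y side; finned aluminium barrel 92 mm across to 87 mm height; steel collar 62 mm across to 90 mm; on it the threaded neck.
- neck_rim (a point): Top of the neck on its axis, 114 mm above the bench; axes as press. Neck 24 mm tall, 37 mm across, 44 mm over a coarse right-hand thread with two starts (clockwise seen from above goes down): a full turn is 16 mm, a quarter 4 mm, axial play 2 mm; oiled, stays where left. Bottomed, cap_mid is 0.5 to 1.2 mm above this point; a quarter turn back 3.3 to 5.3 mm.
- ram_top (a point): Centre of the flat top of the sprung ram, a 27 mm steel plunger in the bore of the neck, 10 mm above neck_rim when free; z up. The cap's ceiling (0.5 mm below cap_mid) pushes it down as the cap is screwed on, against about 4 N at first and 8 N at the bottom, so press the cap down while it is being started on the thread.
- thread_mouth (a point): Where a lug drops to the mouth of the thread: 0.85 rad counter-clockwise from the press's x axis, 21 mm from the neck's axis (second mouth opposite). With the cap set down so, its lugs at the mouths, cap_mid is about 10 mm above neck_rim and 4.0 rad of clockwise turning bottoms it. Set on at any other angle the lugs slide on top of the thread and find a mouth within half a turn.
- thread_stop (a point): Where a lug stands when the cap is bottomed: hard against a stop at the end of the thread, on the press's +x axis, 21 mm from the neck's axis (the other lug opposite). The cap's x axis then lies along the press's x axis, either way round; a quarter turn back they are square.
- standard_mid (a point): a plain cylindrical metal standard, 38 mm in diameter and 28 mm tall, lying loose near the front of the press: leave it; the point is at its centre
- coupon_mid (a point): a flat steel coupon, 36 by 40 by 6 mm, lying loose near the front of the press: leave it; the point is at its centre
There are look-alikes about, which are no part of the job. Of the things that look like the part that bears cap_mid, the middle-sized one is meant.

How it is judged (in metres and radians):
On the way, in this order (a step that is already met when the one before it is completed fails the run):
1. the cap sits level over the neck, its lugs down at the thread (horizontal distance between cap_mid and neck_rim below 0.003 m and z of cap_mid in the frame of neck_rim below 0.019 m and angle between cap_mid's own z axis and vertical below 0.12 rad), for 0.1 s.
2. the cap is screwed down until it bottoms out against the end of the thread (horizontal distance between cap_mid and neck_rim below 0.0025 m and z of cap_mid in the frame of neck_rim below 0.0022 m and angle between the x axis of cap_mid and the x axis of neck_rim, either way round below 0.15 rad), for 0.1 s.
At the end, for the whole second after the job is handed in: The cap is on the thread, a quarter turn (within 21 degrees) back from where it bottomed, cap_mid 1.8 to 7.2 mm above the rim point and within 2.5 mm of the neck's axis, level within 0.08 rad, and the fingers still grip it with more than 2 N (angle between the x axis of cap_mid and the x axis of neck_rim, either way round above 1.2 rad and z of cap_mid in the frame of neck_rim between 0.0018 and 0.0072 m and horizontal distance between cap_mid and neck_rim below 0.0025 m and angle between cap_mid's own z axis and vertical below 0.08 rad and contact force between the fingers and cap above 2 N); the arm keeps its last pose, push and grip.
It fails at once if a sample beside the press is shifted by more than 25 mm (distance of any of standard_mid, coupon_mid from where it was at the start of the episode above 0.025 m).
It also fails if it takes over 56 s, if anything falls off the work surface, if the arm or the gripper's body presses on something with over 40 N, if the wrist force passes 120 N, or if a joint passes its speed limit or range.

## Working session

There is one attempt and no reset: what is moved stays moved. The work goes in short steps, Python scripts to look and compute and a tool call to move; the robot and the scene stay as the last step left them, time stands still between calls to the robot, and variables do not carry over. Pictures are saved under pics/ and viewed, and the job is handed in when it is done.

Besides the shell and the picture viewer there is one more tool, called after "Request:" as name([rows], argument=value, ...), one row to a line, values as JSON. servo_tool: Moves the arm, as the interface text tells. Shift numbers are shares of 0.5 m and turn numbers shares of pi/2 rad, none past 1 either way. Its arguments: {"type":"object","properties":{"motion":{"type":"array","items":{"type":"object","properties":{"tx":{"type":"number"},"ty":{"type":"number"},"tz":{"type":"number"},"rx":{"type":"number"},"ry":{"type":"number"},"rz":{"type":"number"}}}},"jaw":{"type":"number"},"grip_force":{"type":"number"}},"required":["motion"]}

```bash
ls; mkdir -p pics; cat > h.py <<'E'
import numpy as np, cv2
from scipy.spatial.transform import Rotation as Ro
from bench import r
def snap(n,f):
    s=r.get_state(); c=r.camera(n); cv2.imwrite('pics/'+f,c['img'])
    if n=='wrist':
        Rt=Ro.from_rotvec(s['tcp_rot']).as_matrix(); T=np.array(c['T_tool_cam'])
        Rwc=Rt@T[:3,:3]; o=Rt@T[:3,3]+np.array(s['tcp_pos'])
    else:
        Rwc=np.array(c['R']).T; o=-Rwc@np.array(c['t'])
    c['Rwc']=Rwc;c['o']=o
    np.savez('pics/'+f+'.npz',Rwc=Rwc,o=o,k=[c['fx'],c['fy'],c['cx'],c['cy']])
    return c
def load(f): 
    return dict(np.load('pics/'+f+'.npz'))
def ray(c,u,v):
    fx,fy,cx,cy=c['k']; d=c['Rwc']@np.array([(u-cx)/fx,(v-cy)/fy,1]); return c['o'],d/np.linalg.norm(d)
def onz(c,u,v,z):
    o,d=ray(c,u,v); return o+d*(z-o[2])/d[2]
def proj(c,X):
    p=c['Rwc'].T@(np.array(X)-c['o']); fx,fy,cx,cy=c['k']; return p[0]/p[2]*fx+cx,p[1]/p[2]*fy+cy
E
python3 - <<'E'
from h import *
s=r.get_state(); print(s)
print(Ro.from_rotvec(s['tcp_rot']).as_matrix().round(3))
for n in ['scene','side','wrist']:
    c=snap(n,n+'0.png'); print(n,c['fx'],c['fy'],c['cx'],c['cy'],c['o'].round(1),c['Rwc'].round(3).tolist())
E
```

```text
pics
{'time_s': 0.0, 'joints': array([-1.34921081,  0.53715488, -0.0044587 ,  1.53885894,  0.00261101,
        1.06729757, -0.07119861]), 'joint_velocities': array([ 0.00065354,  0.00177748, -0.00159733,  0.00030352,  0.00023707,
        0.0003717 , -0.00140394]), 'joint_efforts': array([-1.06281190e-03, -5.83405209e+01,  1.04785457e+00, -2.59096241e+01,
        1.22867752e-02,  9.64078819e-03, -9.86256538e-06]), 'tcp_pos': array([184.32559551, 622.69140711, 244.42572291]), 'tcp_rot': array([-1.33282152, -0.99379333,  0.99594412]), 'ft_force': array([ 0.24418012, -0.02944195, -0.01062014]), 'moment': array([-0.00431212, -0.01588974, -0.0001187 ]), 'opening': 1.0000505745877273}
[[ 0.284 -0.    -0.959]
 [ 0.959 -0.002  0.284]
 [-0.002 -1.    -0.   ]]
scene 419.146623062902 419.146623062902 252.49726592812158 194.0716260186633 [ 295.4 -370.8  777.5] [[0.886, -0.36, 0.291], [-0.463, -0.669, 0.582], [-0.014, -0.65, -0.759]]
side 487.9679253903129 487.9679253903129 253.74249312440128 194.40604048293557 [452.4 883.1 431.1] [[-0.993, -0.064, 0.098], [-0.115, 0.386, -0.915], [0.021, -0.92, -0.39]]
wrist 345.00221623777816 345.00221623777816 262.1211200374099 192.30585631051449 [120.3 640.8 372.9] [[0.284, 0.927, 0.246], [0.959, -0.274, -0.075], [-0.002, 0.258, -0.966]]
```

View pics/scene0.png

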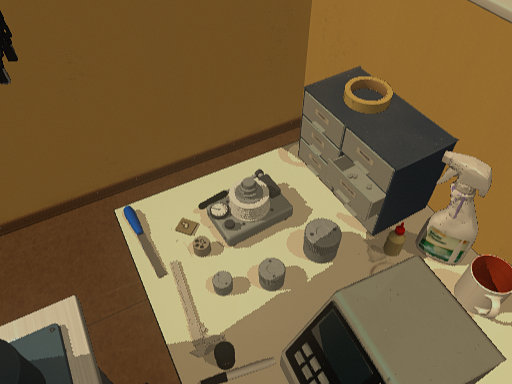

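View pics/side0.png

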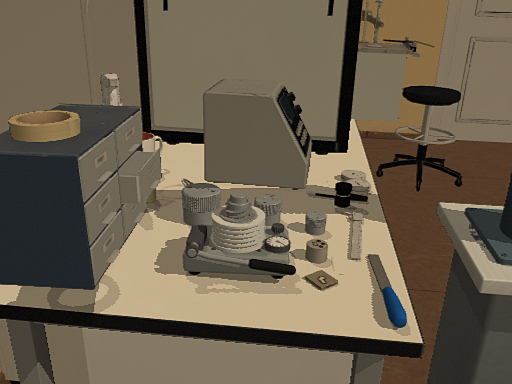

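View pics/wrist0.png

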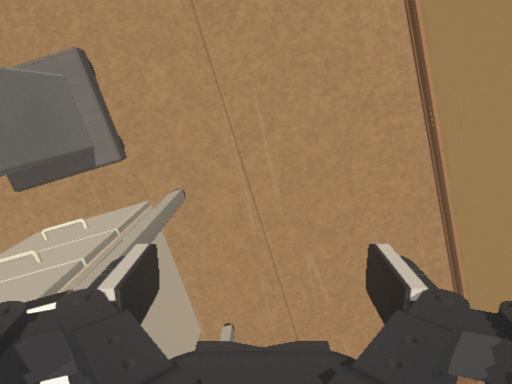

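```bash
python3 - <<'E'
import cv2
a=cv2.imread('pics/scene0.png')[150:320,110:360]; cv2.imwrite('pics/sc0z.png',cv2.resize(a,None,fx=3.1,fy=3.1,interpolation=cv2.INTER_CUBIC))
a=cv2.imread('pics/side0.png')[170:300,170:390]; cv2.imwrite('pics/si0z.png',cv2.resize(a,None,fx=3.6,fy=3.6,interpolation=cv2.INTER_CUBIC))
E
```

```text
(no output)
```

View pics/sc0z.png

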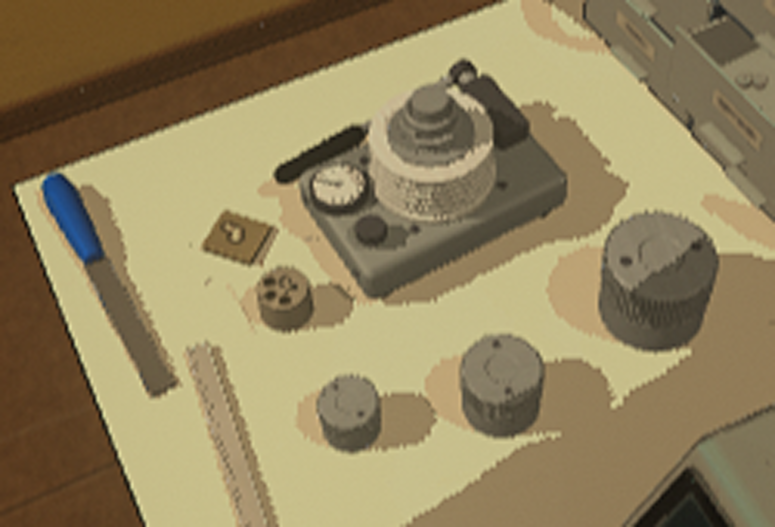

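View pics/si0z.png

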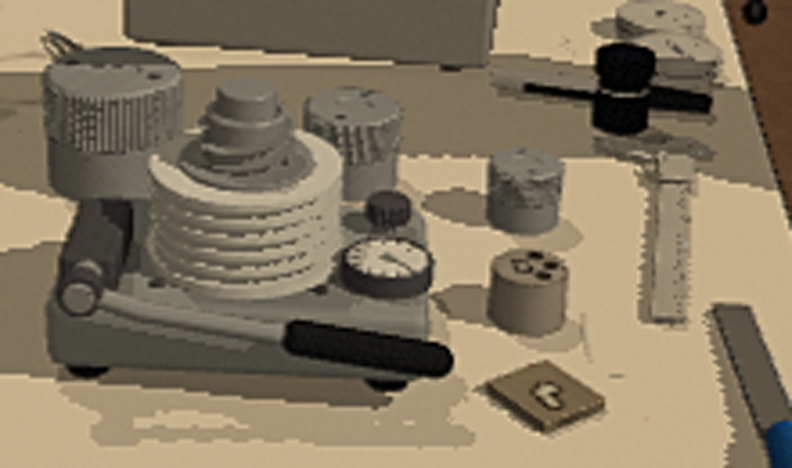

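```bash
python3 - <<'E'
from h import *
for f,mm in (('scene0.png',[('captop',271.9,268.7,46),('h1',270.3,261.3,46),('h2',274.5,276.8,46),('capL',110+460/3.1,150+372/3.1,40),('capR',110+544/3.1,150+372/3.1,40),('smallL',110+318/3.1,150+405/3.1,30),('smallR',110+381/3.1,150+405/3.1,30),('bigL',110+600/3.1,150+255/3.1,60),('bigR',110+718/3.1,150+255/3.1,60),('ram',248.7,182.3,124),('std',202,241,28),('coup',187,226,6),('base near corner',110+372/3.1,150+285/3.1,42-5),('base R',110+566/3.1,150+180/3.1,42),('baseL',110+303/3.1,150+190/3.1,42)]),
 ('side0.png',[('captop',170+353/3.6,170+107/3.6,46),('ram',170+248/3.6,170+93/3.6,124)])):
    c=load(f)
    for n,u,v,z in mm: print(f,n,onz(c,u,v,z).round(1))
E
```

```text
scene0.png captop [519.6  -2.3  46. ]
scene0.png h1 [525.1  14.1  46. ]
scene0.png h2 [515.2 -20.6  46. ]
scene0.png capL [496.   10.9  40. ]
scene0.png capR [544.  -14.7  40. ]
scene0.png smallL [406.6  37.7  30. ]
scene0.png smallR [442.5  18.6  30. ]
scene0.png bigL [616.   35.4  60. ]
scene0.png bigR [685.8  -1.9  60. ]
scene0.png ram [554.2 162.5 124. ]
scene0.png std [425.7 136.9  28. ]
scene0.png coup [415.4 206.    6. ]
scene0.png base near corner [475.7 100.6  37. ]
scene0.png base R [637.7 113.4  42. ]
scene0.png baseL [466.  195.1  42. ]
side0.png captop [518.2   2.1  46. ]
side0.png ram [552.4 172.7 124. ]
```

Request:
servo_tool([
  {"tx": -0.1, "tz": -0.1},
  {"tx": -0.2, "tz": -0.2},
  {"tx": -0.3, "tz": -0.3},
  {"tx": -0.4, "tz": -0.4},
  {"tx": -0.5, "tz": -0.5},
  {"tx": -0.58, "tz": -0.58},
  {"tx": -0.66, "tz": -0.66},
  {"tx": -0.74, "tz": -0.74},
  {"tx": -0.8, "tz": -0.8},
  {"tx": -0.86, "tz": -0.86},
])

```text
invalid input
```

```bash
python3 - <<'E'
from h import *
s=r.get_state(); print(s['time_s'],s['joints'].round(3),s['tcp_pos'],s['ft_force']);print(Ro.from_rotvec(s['tcp_rot']).as_matrix().round(3))
snap('wrist','w1.png')
E
```

```text
0.15 [-1.349  0.537 -0.004  1.539  0.003  1.067 -0.071] [184.38730553 622.81694032 244.61272278] [ 0.4671788   0.03019476 -0.70711889]
[[ 0.284 -0.    -0.959]
 [ 0.959 -0.001  0.284]
 [-0.001 -1.    -0.   ]]
```

View pics/w1.png

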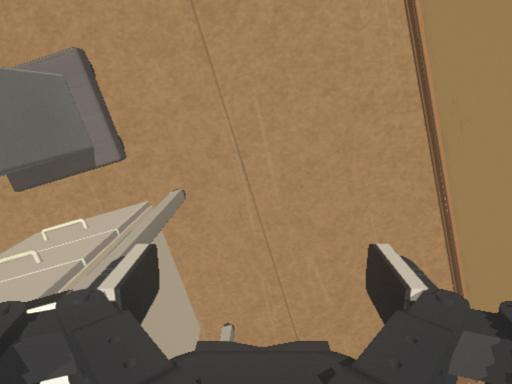

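Request:
servo_tool([
  {"tx": -0.08, "ty": 0, "tz": -0.08, "rx": 0, "ry": 0, "rz": 0},
  {"tx": -0.16, "ty": 0, "tz": -0.16, "rx": 0, "ry": 0, "rz": 0},
  {"tx": -0.24, "ty": 0, "tz": -0.24, "rx": 0, "ry": 0, "rz": 0},
  {"tx": -0.32, "ty": 0, "tz": -0.32, "rx": 0, "ry": 0, "rz": 0},
  {"tx": -0.4, "ty": 0, "tz": -0.4, "rx": 0, "ry": 0, "rz": 0},
  {"tx": -0.48, "ty": 0, "tz": -0.48, "rx": 0, "ry": 0, "rz": 0},
  {"tx": -0.56, "ty": 0, "tz": -0.56, "rx": 0, "ry": 0, "rz": 0},
  {"tx": -0.64, "ty": 0, "tz": -0.64, "rx": 0, "ry": 0, "rz": 0},
  {"tx": -0.72, "ty": 0, "tz": -0.72, "rx": 0, "ry": 0, "rz": 0},
  {"tx": -0.8, "ty": 0, "tz": -0.8, "rx": 0, "ry": 0, "rz": 0},
])

```text
time_s: 1.45
tcp_pos: [455.2, 124.5, 245.5]
tcp_rot: [-1.332, -0.995, 0.994]
ft_force: [0.7, 0.9, 0.8]
opening: 1.003
```

```bash
python3 - <<'E'
from h import *
s=r.get_state(); print(s['time_s'],s['joints'].round(3),s['tcp_pos'],s['ft_force']);print(Ro.from_rotvec(s['tcp_rot']).as_matrix().round(3))
snap('wrist','w1.png')
E
```

```text
1.45 [-0.565  0.232  0.235  2.006 -0.068  0.91   0.989] [455.18093743 124.54986835 245.47495721] [0.67369063 0.92906356 0.80581572]
[[ 0.284  0.    -0.959]
 [ 0.959  0.     0.284]
 [ 0.    -1.    -0.   ]]
```

View pics/w1.png

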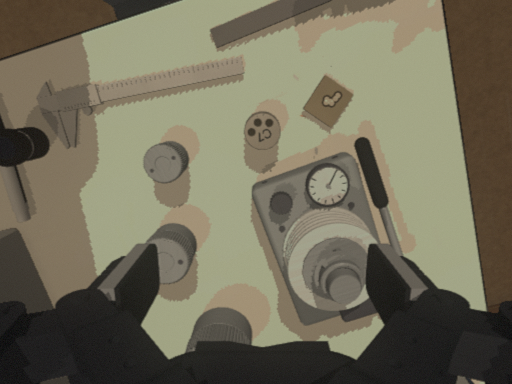

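```bash
python3 - <<'E'
import cv2
a=cv2.imread('pics/w1.png')[140:330,130:390]; cv2.imwrite('pics/w1z.png',cv2.resize(a,None,fx=3,fy=3,interpolation=cv2.INTER_CUBIC))
E
```

```text
(no output)
```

View pics/w1z.png

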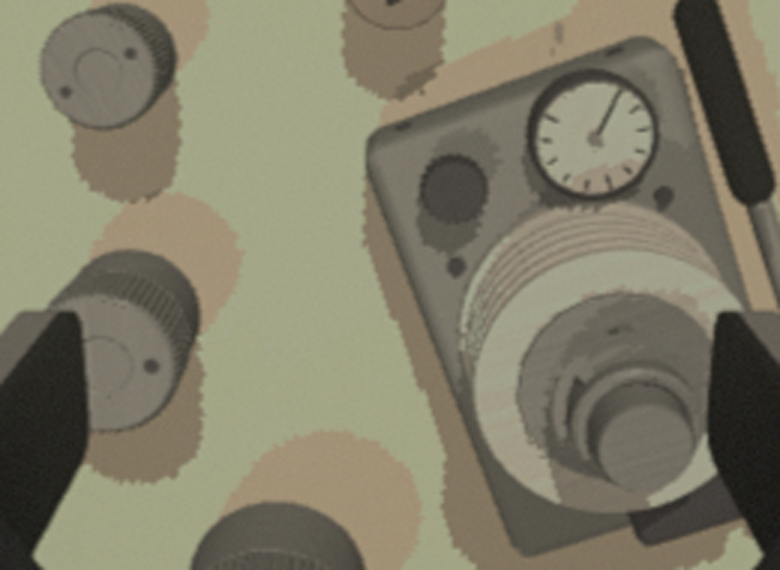

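```bash
python3 - <<'E'
from h import *
c=load('w1.png')
print('ram',onz(c,345.3,285,124), onz(c,345.3,285,122))
q=lambda x,y:(130+x/3,140+y/3)
a=onz(c,*q(372,155),42);b=onz(c,*q(525,553),42);print(a,b,np.arctan2(*(b-a)[1::-1]))
a=onz(c,*q(640,38),42);print(a)
a=onz(c,*q(151,366),46);print('hole',a)
print('capRight',onz(c,*q(172,360),46))
s=c['o']; 
print(proj(c,[455.2,124.5,46]),proj(c,[455.2,124.5,124]))
for f,u,v in (('scene0.png',248.7,182.3),('side0.png',238.9,195.8)): print(f,[onz(load(f),u,v,124).round(1)])
print(proj(load('scene0.png'),[553,167,124]))
# triangulate ram
A=[];B=[]
for f,u,v in (('scene0.png',248.7,182.3),('side0.png',238.9,195.8),('w1.png',345.3,285)):
    o,d=ray(load(f),u,v);P=np.eye(3)-np.outer(d,d);A.append(P);B.append(P@o)
x=np.linalg.solve(sum(A),sum(B));print(x)
E
```

```text
ram [548.32506549 165.87279523 124.        ] [549.58389077 166.06115471 122.        ]
[473.03133468 109.66834917  42.        ] [634.74878515 119.84596781  42.        ] 0.06285167998898147
[460.20446367 203.70885628  42.        ]
hole [522.72669589  14.71819581  46.        ]
capRight [522.64946344  22.46304595  46.        ]
(np.float64(263.2394791110693), np.float64(171.44902787402498)) (np.float64(263.569866692364), np.float64(192.19509690399755))
scene0.png [array([554.2, 162.5, 124. ])]
side0.png [array([552.4, 172.6, 124. ])]
(np.float64(247.20993978796733), np.float64(181.12454430806875))
[553.47958014 165.63940968 120.1803041 ]
```

Request:
servo_tool([
  {"tx": -0.07, "ty": 0, "tz": -0.07, "rx": 0, "ry": -0.11, "rz": 0},
  {"tx": -0.14, "ty": 0, "tz": -0.13, "rx": 0, "ry": -0.22, "rz": 0},
  {"tx": -0.204, "ty": 0, "tz": -0.194, "rx": 0, "ry": -0.33, "rz": 0},
  {"tx": -0.204, "ty": 0, "tz": -0.194, "rx": 0, "ry": -0.44, "rz": 0},
  {"tx": -0.204, "ty": 0, "tz": -0.194, "rx": 0, "ry": -0.55, "rz": 0},
  {"tx": -0.204, "ty": 0, "tz": -0.194, "rx": 0, "ry": -0.66, "rz": 0},
  {"tx": -0.204, "ty": 0, "tz": -0.194, "rx": 0, "ry": -0.7, "rz": 0},
  {"tx": -0.204, "ty": 0, "tz": -0.194, "rx": 0, "ry": -0.7, "rz": 0},
])

```text
time_s: 2.5
tcp_pos: [518.5, 1.0, 245.2]
tcp_rot: [-0.709, -1.777, 1.777]
ft_force: [0.2, 0.4, -0.6]
opening: 1.0
```

```bash
python3 - <<'E'
from h import *
s=r.get_state(); print(s['time_s'],s['joints'].round(3),s['tcp_pos'],s['ft_force']);print(Ro.from_rotvec(s['tcp_rot']).as_matrix().round(3))
c=snap('wrist','w2.png')
cc=load('w2.png');print(proj(cc,[s['tcp_pos'][0],s['tcp_pos'][1],46]))
E
```

```text
2.5 [-0.183  0.312  0.115  1.89  -0.044  0.942  2.334] [518.46147045   0.98505635 245.24827078] [ 0.21321804  0.36404546 -0.58515855]
[[-0.725 -0.    -0.689]
 [ 0.689  0.    -0.725]
 [ 0.    -1.     0.   ]]
(np.float64(261.23132131174754), np.float64(171.7973252113415))
```

View pics/w2.png

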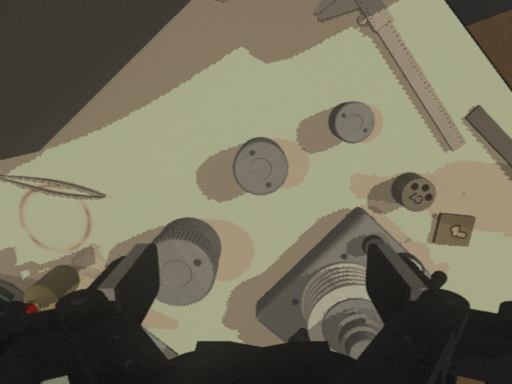

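```bash
python3 - <<'E'
import cv2
a=cv2.imread('pics/w2.png')[125:210,215:305]; cv2.imwrite('pics/w2z.png',cv2.resize(a,None,fx=7,fy=7,interpolation=cv2.INTER_CUBIC))
E
```

```text
(no output)
```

View pics/w2z.png

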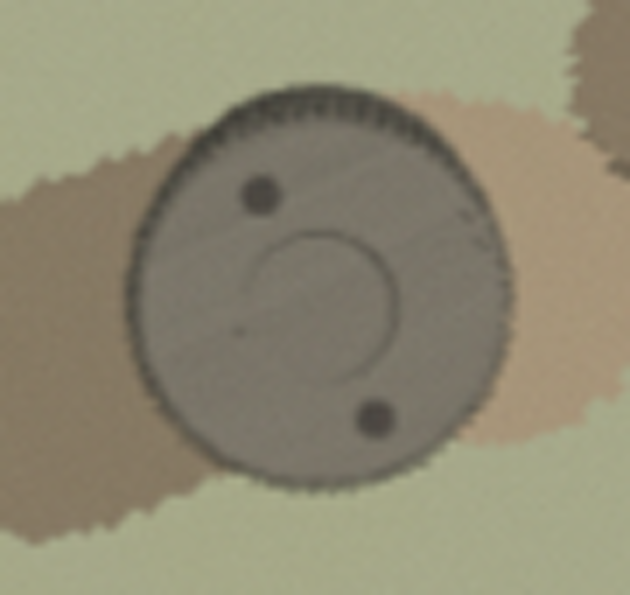

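```bash
python3 - <<'E'
from h import *
c=load('w2.png');q=lambda x,y:(215+x/7-.5,125+y/7-.5)
a=onz(c,*q(261,195),46);b=onz(c,*q(376,419),46);print(a,b,(a+b)/2,np.arctan2(*(b-a)[1::-1]),np.linalg.norm(a-b))
d=(a+b)/2-np.array([518.46,.985,0]);R=np.array([[-0.725,0,-.689],[.689,0,-.725],[0,-1,0]]);print(R.T@d)
E
```

```text
[511.97613306 -18.9000194   46.        ] [522.13077166  14.73996046  46.        ] [517.05345236  -2.08002947  46.        ] 1.2776319614090221 35.139222106328944
[ -1.09205827 -46.           3.19125769]
```

Request:
servo_tool([
  {"tx": 0, "ty": 0.1, "tz": 0.002, "rx": 0, "ry": 0, "rz": 0},
  {"tx": -0.002, "ty": 0.2, "tz": 0.004, "rx": 0, "ry": 0, "rz": 0},
  {"tx": -0.002, "ty": 0.3, "tz": 0.004, "rx": 0, "ry": 0, "rz": 0},
  {"tx": -0.002, "ty": 0.38, "tz": 0.004, "rx": 0, "ry": 0, "rz": 0},
  {"tx": -0.002, "ty": 0.42, "tz": 0.004, "rx": 0, "ry": 0, "rz": 0},
  {"tx": -0.002, "ty": 0.43, "tz": 0.004, "rx": 0, "ry": 0, "rz": 0},
  {"tx": -0.002, "ty": 0.43, "tz": 0.004, "rx": 0, "ry": 0, "rz": 0},
])

```text
time_s: 3.42
tcp_pos: [518.3, -1.3, 30.7]
tcp_rot: [-0.71, -1.777, 1.777]
ft_force: [0.4, 0.3, -0.6]
opening: 0.997
```

```bash
python3 - <<'E'
from h import *
s=r.get_state(); print(s['time_s'],s['joints'].round(3),s['tcp_pos'],s['ft_force'])
c=snap('wrist','w3.png');c=snap('side','s3.png')
cc=load('w3.png');print(proj(cc,[s['tcp_pos'][0],s['tcp_pos'][1],46]))
E
```

```text
3.425 [-0.14   0.661  0.071  2.003 -0.094  0.481  2.381] [518.29933457  -1.28675654  30.65845121] [ 0.36039715  0.33208933 -0.58281553]
(np.float64(259.8598562864712), np.float64(288.7115098878849))
```

View pics/w3.png

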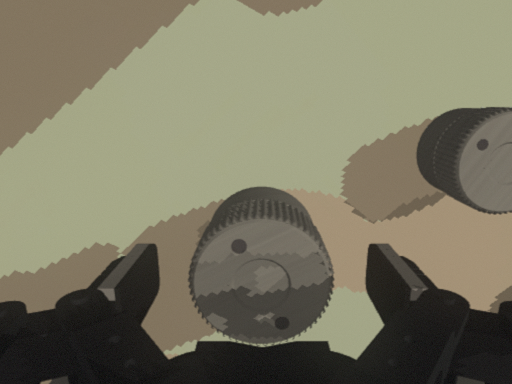

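Request:
servo_tool([
  {"tx": 0, "ty": 0, "tz": 0.003, "rx": 0, "ry": 0, "rz": 0},
  {"tx": 0, "ty": 0, "tz": 0.003, "rx": 0, "ry": 0, "rz": 0},
])

```text
time_s: 3.78
tcp_pos: [517.1, -2.5, 30.9]
tcp_rot: [-0.71, -1.778, 1.777]
ft_force: [-0.4, 0.7, -1.0]
opening: 1.001
```

Request:
servo_tool([
  {"tx": 0, "ty": 0, "tz": 0, "rx": 0, "ry": 0, "rz": 0},
  {"tx": 0, "ty": 0, "tz": 0, "rx": 0, "ry": 0, "rz": 0},
  {"tx": 0, "ty": 0, "tz": 0, "rx": 0, "ry": 0, "rz": 0},
  {"tx": 0, "ty": 0, "tz": 0, "rx": 0, "ry": 0, "rz": 0},
  {"tx": 0, "ty": 0, "tz": 0, "rx": 0, "ry": 0, "rz": 0},
  {"tx": 0, "ty": 0, "tz": 0, "rx": 0, "ry": 0, "rz": 0},
], jaw=0, grip_force=80)

```text
time_s: 4.53
tcp_pos: [517.1, -2.4, 31.0]
tcp_rot: [-0.709, -1.778, 1.777]
ft_force: [-1.0, 0.1, 8.4]
opening: 0.607
```

```bash
python3 - <<'E'
from h import *
s=r.get_state(); print(s['time_s'],s['joints'].round(3),s['tcp_pos'],s['ft_force'],s['moment'],s['opening'])
c=snap('wrist','w4.png')
cc=load('w4.png');print(proj(cc,[s['tcp_pos'][0],s['tcp_pos'][1],46]))
E
```

```text
4.525 [-0.138  0.659  0.07   2.005 -0.094  0.48   2.384] [517.11199945  -2.36526219  30.95290927] [-0.99865958  0.08625736  8.35050996] [0.0644418  0.40841064 0.02115839] 0.6071485241060334
(np.float64(259.87520829286603), np.float64(288.2904298700195))
```

View pics/w4.png

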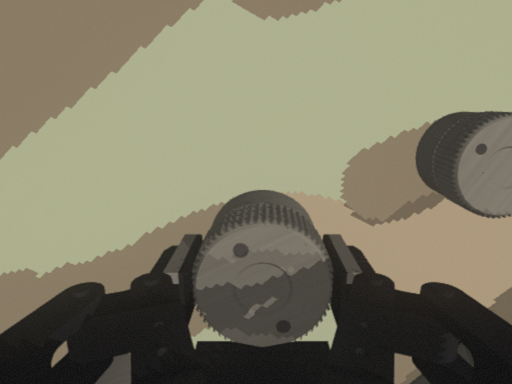

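Request:
servo_tool([
  {"tx": 0, "ty": -0.06, "tz": 0, "rx": 0, "ry": 0, "rz": 0},
  {"tx": 0, "ty": -0.16, "tz": 0, "rx": 0, "ry": 0, "rz": 0},
  {"tx": 0, "ty": -0.26, "tz": 0, "rx": 0, "ry": 0, "rz": 0},
  {"tx": 0.03, "ty": -0.34, "tz": -0.03, "rx": 0, "ry": 0, "rz": 0},
  {"tx": 0.09, "ty": -0.4, "tz": -0.09, "rx": 0, "ry": 0, "rz": 0},
  {"tx": 0.16, "ty": -0.44, "tz": -0.16, "rx": 0, "ry": 0, "rz": 0},
  {"tx": 0.23, "ty": -0.458, "tz": -0.23, "rx": 0, "ry": 0, "rz": 0},
  {"tx": 0.29, "ty": -0.458, "tz": -0.285, "rx": 0, "ry": 0, "rz": 0},
  {"tx": 0.31, "ty": -0.458, "tz": -0.305, "rx": 0, "ry": 0, "rz": 0},
  {"tx": 0.31, "ty": -0.458, "tz": -0.305, "rx": 0, "ry": 0, "rz": 0},
])

```text
time_s: 5.82
tcp_pos: [508.9, 215.2, 258.7]
tcp_rot: [-0.707, -1.777, 1.779]
ft_force: [0.3, -0.5, -2.0]
opening: 0.603
```

```bash
python3 - <<'E'
from h import *
s=r.get_state(); print(s['time_s'],s['joints'].round(3),s['tcp_pos'],s['ft_force'],s['moment'],s['opening'])
c=snap('wrist','w5.png');snap('side','s5.png');snap('scene','c5.png')
E
```

```text
5.825 [-0.516  0.355  0.044  1.788 -0.018  1.     1.919] [508.85859438 215.17276345 258.69175102] [ 0.29218056 -0.46880177 -2.04609003] [-0.04363715  0.00116841  0.0042934 ] 0.6034037563536976
```

View pics/w5.png

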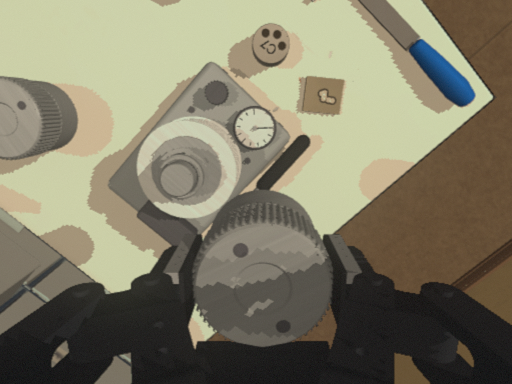

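View pics/s5.png

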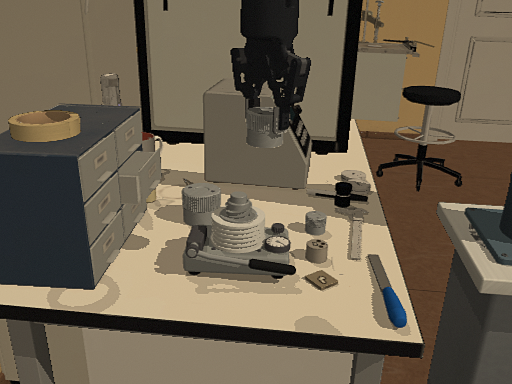

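```bash
python3 - <<'E'
import cv2
a=cv2.imread('pics/w5.png')[50:250,100:310]; cv2.imwrite('pics/w5z.png',cv2.resize(a,None,fx=3,fy=3,interpolation=cv2.INTER_CUBIC))
a=cv2.imread('pics/w5.png')[140:220,140:220]; cv2.imwrite('pics/w5y.png',cv2.resize(a,None,fx=7,fy=7,interpolation=cv2.INTER_CUBIC))
a=cv2.imread('pics/w5.png')[225:350,185:345]; cv2.imwrite('pics/w5c.png',cv2.resize(a,None,fx=4,fy=4,interpolation=cv2.INTER_CUBIC))
E
```

```text
(no output)
```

View pics/w5z.png

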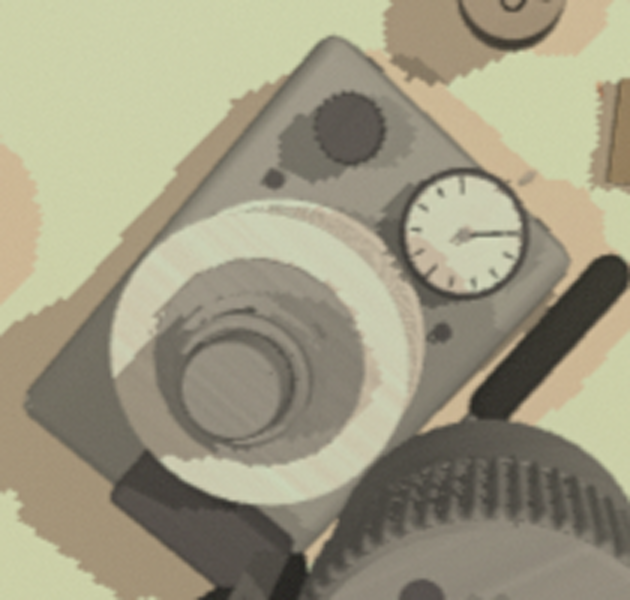

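View pics/w5y.png

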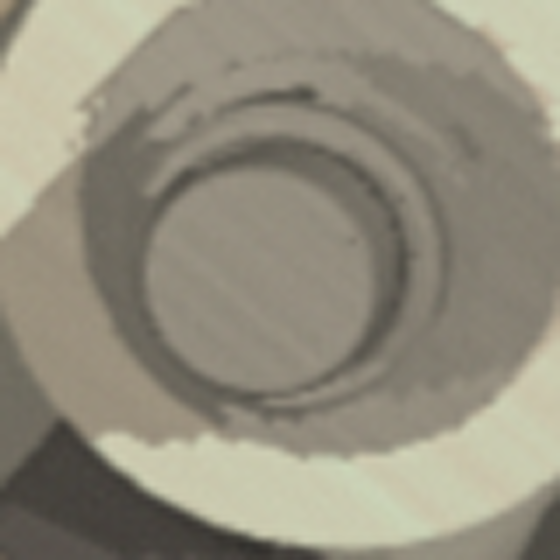

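View pics/w5c.png

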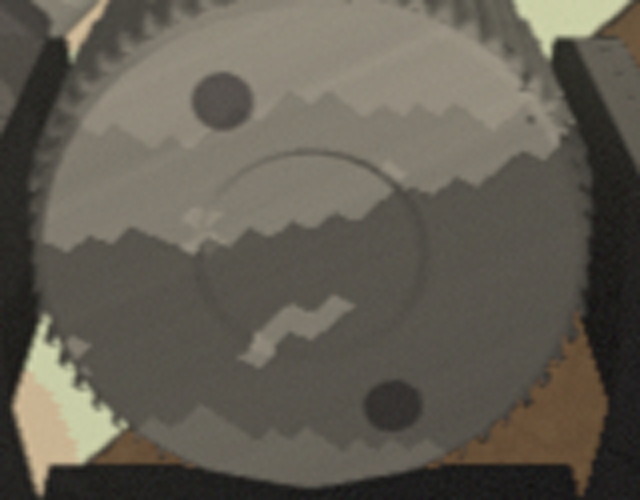

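```bash
python3 - <<'E'
from h import *
c=load('w5.png')
ram=onz(c,176.9,179.4,124);print('ram',ram)
q=lambda x,y:(100+x/3-.5,50+y/3-.5)
print('barrel',onz(c,*q(263,352),87))
e=[onz(c,*q(*p),87) for p in((110,350),(262,505),(350,475))];print(e)
def circ(P,rr):
    from scipy.optimize import least_squares
    return least_squares(lambda x:np.hypot(*(np.array(P)[:,:2]-x).T)-rr,[552,166]).x
print(circ(e,46))
# yaw
a=onz(c,*q(30,392),42);b=onz(c,*q(320,45),42);print('yaw',np.arctan2(*(a-b)[1::-1]))
a=onz(c,*q(345,42),42);b=onz(c,*q(565,245),42);print('yaw',np.arctan2(*(b-a)[1::-1])-np.pi/2)
z=258.7+15.1
h1=onz(c,240,249.75,z);h2=onz(c,282.5,325.75,z);m=(h1+h2)/2
print('cap',m,m-np.array([508.86,215.17,z]),np.arctan2(*(h2-h1)[1::-1]),np.linalg.norm(h1-h2))
E
```

```text
ram [551.63368461 164.74101595 124.        ]
barrel [549.23316972 162.83182557  87.        ]
[array([581.49144057, 131.49912864,  87.        ]), array([584.01828068, 195.32382766,  87.        ]), array([557.61123801, 207.07167507,  87.        ])]
[549.40376185 163.26072099]
yaw 0.0649054588194398
yaw 0.08259195245063422
cap [508.49300828 215.87279455 273.8       ] [-0.36699172  0.70279455  0.        ] 1.2771775274445196 34.847710908132015
```

Request:
servo_tool([
  {"tx": -0.05, "ty": 0, "tz": 0.005, "rx": 0, "ry": 0.1, "rz": 0},
  {"tx": -0.1, "ty": 0.03, "tz": 0.01, "rx": 0, "ry": 0.19, "rz": 0},
  {"tx": -0.133, "ty": 0.09, "tz": 0.015, "rx": 0, "ry": 0.19, "rz": 0},
  {"tx": -0.133, "ty": 0.14, "tz": 0.015, "rx": 0, "ry": 0.19, "rz": 0},
  {"tx": -0.133, "ty": 0.167, "tz": 0.015, "rx": 0, "ry": 0.19, "rz": 0},
  {"tx": -0.133, "ty": 0.167, "tz": 0.015, "rx": 0, "ry": 0.19, "rz": 0},
  {"tx": -0.133, "ty": 0.167, "tz": 0.015, "rx": 0, "ry": 0.19, "rz": 0},
])

```text
time_s: 6.85
tcp_pos: [553.1, 163.9, 176.8]
tcp_rot: [-0.922, -1.578, 1.575]
ft_force: [-0.9, 0.7, -2.6]
opening: 0.61
```

```bash
python3 - <<'E'
from h import *
s=r.get_state(); print(s['time_s'],s['joints'].round(3),s['tcp_pos'],s['ft_force'],s['moment'],s['opening'])
print(Ro.from_rotvec(s['tcp_rot']).as_matrix().round(4))
snap('wrist','w6.png');snap('side','s6.png');snap('scene','c6.png')
a=cv2.imread('pics/s6.png')[130:280,170:320]; cv2.imwrite('pics/s6z.png',cv2.resize(a,None,fx=4,fy=4,interpolation=cv2.INTER_CUBIC))
a=cv2.imread('pics/c6.png')[120:250,190:310]; cv2.imwrite('pics/c6z.png',cv2.resize(a,None,fx=4.5,fy=4.5,interpolation=cv2.INTER_CUBIC))
E
```

```text
6.85 [-0.452  0.495  0.114  1.802 -0.072  0.846  1.78 ] [553.1333571  163.87932916 176.83468082] [-0.94041586  0.7124557  -2.6078584 ] [ 0.03694717  0.04261638 -0.00136579] 0.6100746096814078
[[-4.910e-01  1.600e-03 -8.711e-01]
 [ 8.711e-01  6.000e-04 -4.910e-01]
 [-3.000e-04 -1.000e+00 -1.700e-03]]
```

View pics/s6z.png

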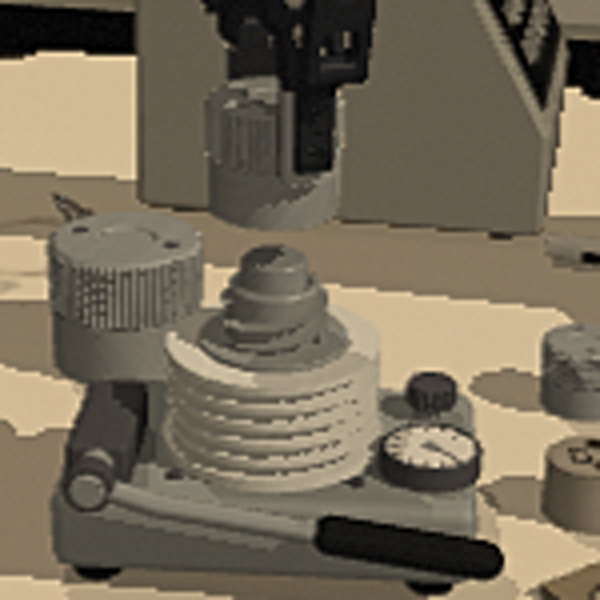

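View pics/c6z.png

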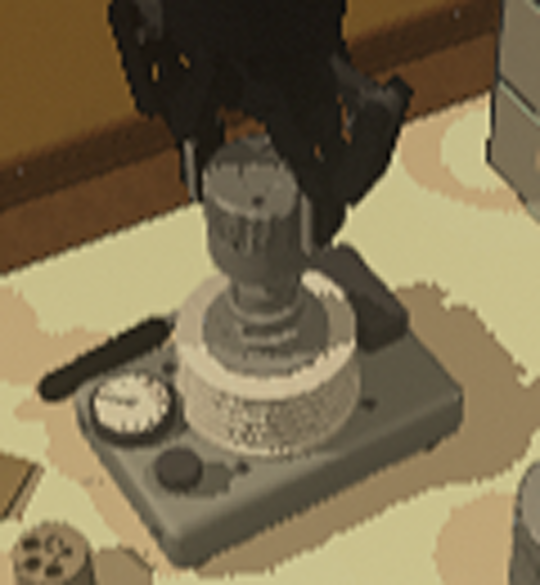

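View pics/w6.png

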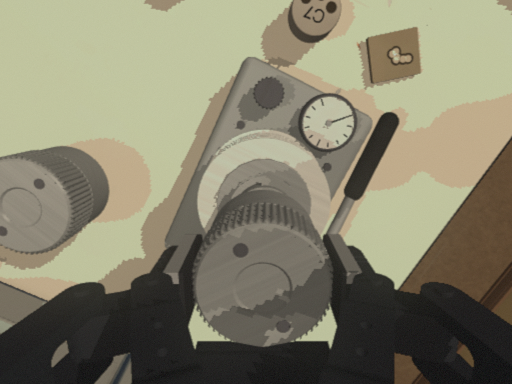

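```bash
python3 - <<'E'
from h import *
s,c=load('s6.png'),load('c6.png')
X=553.1;Y=163.9
for z in (155,124,114,87): 
    u=np.array(proj(s,[X,Y,z]));v=np.array(proj(c,[X,Y,z]))
    print(z,(u-[170,130])*4,(v-[190,120])*4.5)
for nm,cc,o,k in(('s',s,[170,130],4),('c',c,[190,120],4.5)):
  for dx in([1,0,0],[0,1,0]):
    print(nm,(np.array(proj(cc,np.array([X,Y,124])+dx))-proj(cc,[X,Y,124]))*k)
# masks: edges by gradient rows
g=cv2.imread('pics/s6.png'); print([ (v,g[v,218:262].sum(1).tolist()) for v in (178,197)])
E
```

```text
155 [277.6466493  182.94857067] [259.11325498 233.5368214 ]
124 [276.92670822 254.7579415 ] [260.65230369 279.29934779]
114 [276.69916188 277.454188  ] [261.13140216 293.54500254]
87 [276.09584276 337.63128829] [262.38504765 330.82126586]
s [-2.4519195  -0.15833879]
s [-0.35337452  0.95277705]
c [ 1.90088704 -0.7507973 ]
c [-0.97480005 -1.39344449]
[(178, [271, 273, 274, 288, 202, 178, 189, 198, 201, 209, 214, 218, 219, 218, 215, 221, 219, 222, 225, 223, 229, 219, 217, 211, 215, 212, 204, 218, 211, 330, 351, 342, 334, 343, 331, 318, 349, 286, 265, 270, 271, 269, 271, 272]), (197, [296, 317, 340, 537, 570, 567, 574, 575, 581, 590, 603, 438, 212, 165, 197, 226, 249, 297, 317, 329, 332, 340, 346, 406, 465, 390, 343, 331, 315, 346, 352, 354, 351, 352, 355, 356, 353, 356, 354, 354, 354, 351, 355, 354])]
```

```bash
python3 - <<'E'
import cv2
a=cv2.imread('pics/c6.png')[145:215,220:275]; cv2.imwrite('pics/c6y.png',cv2.resize(a,None,fx=8,fy=8,interpolation=cv2.INTER_NEAREST))
a=cv2.imread('pics/s6.png')[145:225,205:270]; cv2.imwrite('pics/s6y.png',cv2.resize(a,None,fx=7,fy=7,interpolation=cv2.INTER_NEAREST))
a=cv2.imread('pics/scene0.png')[165:225,220:285]; cv2.imwrite('pics/c0y.png',cv2.resize(a,None,fx=8,fy=8,interpolation=cv2.INTER_NEAREST))
E
```

```text
(no output)
```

View pics/c6y.png

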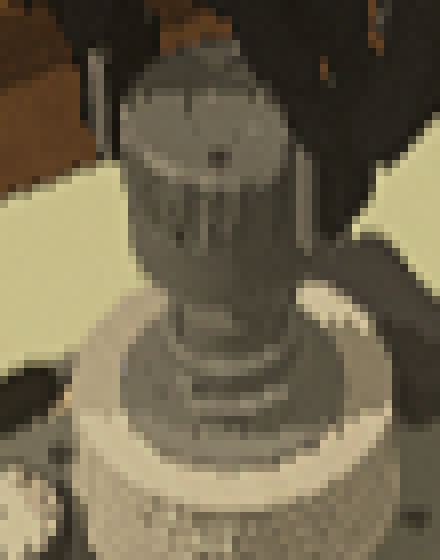

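View pics/s6y.png

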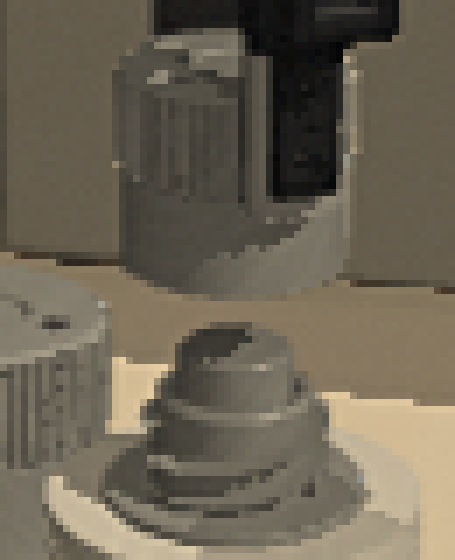

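View pics/c0y.png

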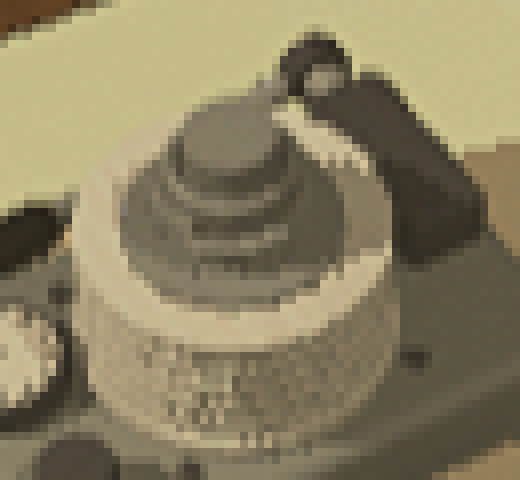

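```bash
python3 - <<'E'
from h import *
s,c,w=load('s6.png'),load('c6.png'),load('w6.png')
print('cap scene',onz(c,220+201/8-.5,145+129/8-.5,191.8))
for h in((218,157),(185,100)): print('hole',onz(c,220+h[0]/8-.5,145+h[1]/8-.5,191.8))
print('ram scene',onz(c,248.4,182,124))
# cap bottom front edge in side: lowest point of skirt bottom ellipse ; ram top ellipse centre
print('ram side',onz(s,205+236.5/7-.5,145+350/7-.5,124))
print('cap bottom nearest side',onz(s,205+235/7-.5,145+297/7-.5,145.9))
print('collar scene', onz(c,220+231.5/8-.5,145+(300+465)/2/8-.5,90))
# wrist barrel centre: circle edges in w6
print('barrel edges wrist',onz(w,197,200,87),onz(w,330,200,87),onz(w,262,130,87))
z=191.8
h=[onz(w,240.5,250,z),onz(w,284,326,z)];print('cap wrist',(h[0]+h[1])/2)
E
```

```text
cap scene [546.73423587 162.41071377 191.8       ]
hole [546.01840122 151.7750824  191.8       ]
hole [547.83971988 173.4116397  191.8       ]
ram scene [554.07134973 163.59151174 124.        ]
ram side [554.12393276 167.46342038 124.        ]
cap bottom nearest side [551.5303314 188.846591  145.9      ]
collar scene [553.80008394 164.50330353  90.        ]
barrel edges wrist [571.16138111 125.09339406  87.        ] [528.14165601 201.40139206  87.        ] [510.47059116 140.03909452  87.        ]
cap wrist [553.04857873 164.51751466 191.8       ]
```

Request:
servo_tool([
  {"tx": 0.001, "ty": 0.03, "tz": 0.0015, "rx": 0, "ry": 0, "rz": 0},
  {"tx": 0.001, "ty": 0.054, "tz": 0.0015, "rx": 0, "ry": 0, "rz": 0},
  {"tx": 0.001, "ty": 0.06, "tz": 0.0015, "rx": 0, "ry": 0, "rz": 0},
  {"tx": 0.001, "ty": 0.066, "tz": 0.0015, "rx": 0, "ry": 0, "rz": 0},
  {"tx": 0.001, "ty": 0.07, "tz": 0.0015, "rx": 0, "ry": 0, "rz": 0},
  {"tx": 0.001, "ty": 0.07, "tz": 0.0015, "rx": 0, "ry": 0, "rz": 0},
])

```text
time_s: 7.75
tcp_pos: [551.7, 163.9, 140.9]
tcp_rot: [-0.921, -1.577, 1.576]
ft_force: [0.3, 0.3, -2.3]
opening: 0.605
```

```bash
cat > st.py <<'E'
from h import *
s=r.get_state(); print(s['time_s'],s['joints'].round(3),'\n',s['tcp_pos'].round(2),s['ft_force'].round(2),s['moment'].round(3),s['opening'])
M=Ro.from_rotvec(s['tcp_rot']).as_matrix();print(M.round(4),np.arctan2(M[1,0],M[0,0]))
E
python3 st.py
```

```text
7.75 [-0.448  0.545  0.107  1.826 -0.079  0.775  1.785] 
 [551.7  163.87 140.87] [ 0.35  0.29 -2.31] [-0.024  0.015  0.014] 0.6053684480330047
[[-4.911e-01  3.000e-04 -8.711e-01]
 [ 8.711e-01  1.000e-04 -4.911e-01]
 [-0.000e+00 -1.000e+00 -3.000e-04]] 2.084179178276114
```

Request:
servo_tool([
  {"tx": 0, "ty": 0.005, "tz": 0, "rx": 0, "ry": 0, "rz": 0},
  {"tx": 0, "ty": 0.01, "tz": 0, "rx": 0, "ry": 0, "rz": 0},
  {"tx": 0, "ty": 0.01, "tz": 0, "rx": 0, "ry": 0, "rz": 0},
])

```text
time_s: 8.12
tcp_pos: [551.9, 163.9, 135.7]
tcp_rot: [-0.921, -1.577, 1.576]
ft_force: [0.7, 0.3, -1.7]
opening: 0.61
```

Request:
servo_tool([
  {"tx": 0, "ty": 0.004, "tz": 0, "rx": 0, "ry": 0, "rz": 0},
  {"tx": 0, "ty": 0.008, "tz": 0, "rx": 0, "ry": 0, "rz": 0},
  {"tx": 0, "ty": 0.008, "tz": 0, "rx": 0, "ry": 0, "rz": 0},
])

```text
time_s: 8.5
tcp_pos: [551.9, 163.9, 131.9]
tcp_rot: [-0.921, -1.577, 1.576]
ft_force: [1.1, -0.1, -0.2]
opening: 0.607
```

```bash
python3 st.py; python3 - <<'E'
from h import *
snap('side','s7.png');snap('scene','c7.png')
a=cv2.imread('pics/s7.png')[145:225,205:270]; cv2.imwrite('pics/s7y.png',cv2.resize(a,None,fx=7,fy=7,interpolation=cv2.INTER_NEAREST))
a=cv2.imread('pics/c7.png')[145:215,220:275]; cv2.imwrite('pics/c7y.png',cv2.resize(a,None,fx=8,fy=8,interpolation=cv2.INTER_NEAREST))
E
```

```text
8.5 [-0.446  0.558  0.105  1.83  -0.081  0.757  1.787] 
 [551.88 163.94 131.93] [ 1.1  -0.13 -0.25] [ 0.094 -0.296  0.021] 0.6074151334788739
[[-4.911e-01  6.000e-04 -8.711e-01]
 [ 8.711e-01  2.000e-04 -4.911e-01]
 [-1.000e-04 -1.000e+00 -7.000e-04]] 2.08420229026909
```

View pics/s7y.png

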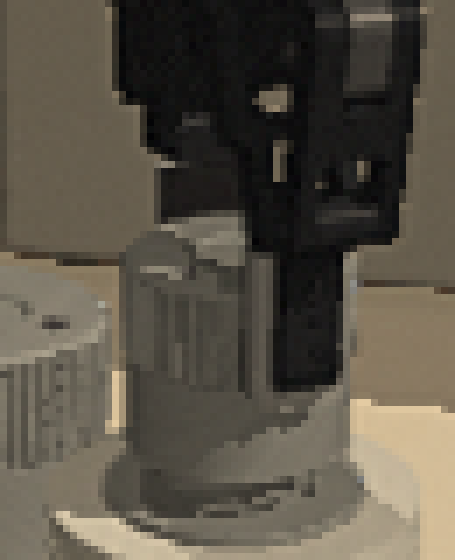

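View pics/c7y.png

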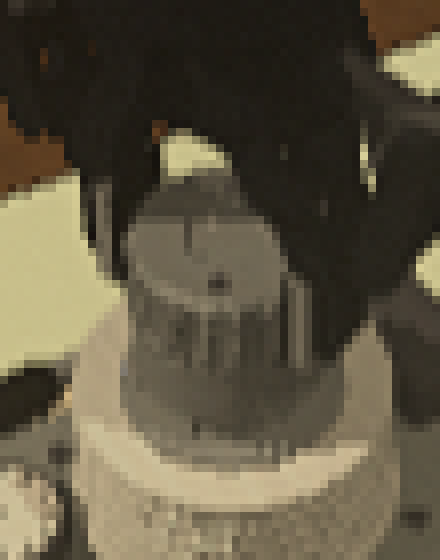

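Request:
servo_tool([
  {"tx": -0.0005, "ty": 0.002, "tz": -0.001, "rx": 0, "ry": 0, "rz": 0},
  {"tx": -0.0005, "ty": 0.004, "tz": -0.001, "rx": 0, "ry": 0, "rz": 0},
  {"tx": -0.0005, "ty": 0.004, "tz": -0.001, "rx": 0, "ry": 0, "rz": 0},
])

```text
time_s: 8.98
tcp_pos: [552.5, 164.0, 131.3]
tcp_rot: [-0.921, -1.577, 1.576]
ft_force: [-3.6, 0.1, 12.7]
opening: 0.608
```

```bash
python3 st.py
```

```text
8.975 [-0.445  0.56   0.105  1.829 -0.082  0.756  1.787] 
 [552.46 164.02 131.33] [-3.63  0.12 12.72] [-0.097  0.772 -0.058] 0.6081135339255259
[[-4.909e-01  6.000e-04 -8.712e-01]
 [ 8.712e-01  6.000e-04 -4.909e-01]
 [ 3.000e-04 -1.000e+00 -8.000e-04]] 2.0839313780677218
```

Request:
servo_tool([
  {"tx": 0.0003, "ty": 0, "tz": 0.0005, "rx": 0, "ry": 0.03, "rz": 0},
  {"tx": 0.0003, "ty": 0, "tz": 0.0005, "rx": 0, "ry": 0.06, "rz": 0},
  {"tx": 0.0003, "ty": 0, "tz": 0.0005, "rx": 0, "ry": 0.12, "rz": 0},
  {"tx": 0.0003, "ty": 0.001, "tz": 0.0005, "rx": 0, "ry": 0.18, "rz": 0},
  {"tx": 0.0003, "ty": 0.001, "tz": 0.0005, "rx": 0, "ry": 0.24, "rz": 0},
])

```text
time_s: 9.6
tcp_pos: [552.5, 164.7, 130.5]
tcp_rot: [-1.143, -1.309, 1.305]
ft_force: [-0.9, 0.8, 6.9]
opening: 0.608
```

```bash
python3 st.py
```

```text
9.6 [-0.518  0.566  0.202  1.834 -0.159  0.755  1.473] 
 [552.51 164.68 130.51] [-0.9   0.84  6.95] [0.281 0.201 0.017] 0.6076768373280985
[[-0.1333  0.0015 -0.9911]
 [ 0.9911  0.0015 -0.1333]
 [ 0.0012 -1.     -0.0017]] 1.70450280439623
```

Request:
servo_tool([
  {"tx": 0, "ty": 0.0008, "tz": 0, "rx": 0, "ry": 0.1, "rz": 0},
  {"tx": 0, "ty": 0.0016, "tz": 0, "rx": 0, "ry": 0.2, "rz": 0},
  {"tx": 0, "ty": 0.0024, "tz": 0, "rx": 0, "ry": 0.3, "rz": 0},
  {"tx": 0, "ty": 0.0032, "tz": 0, "rx": 0, "ry": 0.4, "rz": 0},
  {"tx": 0, "ty": 0.004, "tz": 0, "rx": 0, "ry": 0.5, "rz": 0},
  {"tx": 0, "ty": 0.0048, "tz": 0, "rx": 0, "ry": 0.6, "rz": 0},
  {"tx": 0, "ty": 0.0056, "tz": 0, "rx": 0, "ry": 0.7, "rz": 0},
  {"tx": 0, "ty": 0.0064, "tz": 0, "rx": 0, "ry": 0.8, "rz": 0},
])

```text
time_s: 10.6
tcp_pos: [553.2, 166.4, 127.4]
tcp_rot: [-1.539, -0.353, 0.347]
ft_force: [2.0, 5.8, 4.3]
opening: 0.605
```

```bash
python3 st.py
```

```text
10.6 [-0.752  0.621  0.523  1.848 -0.429  0.782  0.446] 
 [553.16 166.43 127.39] [1.96 5.76 4.29] [ 1.091 -0.238  0.094] 0.6053198200576622
[[ 0.9017  0.003  -0.4323]
 [ 0.4322  0.0037  0.9017]
 [ 0.0043 -1.      0.002 ]] 0.4469888676889639
```

Request:
servo_tool([
  {"tx": 0.0015, "ty": 0.0004, "tz": 0.002, "rx": 0, "ry": 0, "rz": 0},
  {"tx": 0.0025, "ty": 0.0004, "tz": 0.0035, "rx": 0, "ry": 0, "rz": 0},
  {"tx": 0.0025, "ty": 0.0004, "tz": 0.0035, "rx": 0, "ry": 0, "rz": 0},
])

```text
time_s: 10.98
tcp_pos: [553.3, 166.7, 127.3]
tcp_rot: [-1.541, -0.355, 0.351]
ft_force: [-1.6, 0.2, 9.3]
opening: 0.606
```

```bash
python3 st.py
```

```text
10.975 [-0.753  0.622  0.523  1.847 -0.427  0.783  0.447] 
 [553.28 166.69 127.29] [-1.65  0.22  9.25] [ 0.194  0.178 -0.074] 0.6063939461025827
[[ 9.002e-01  2.100e-03 -4.356e-01]
 [ 4.356e-01  1.600e-03  9.002e-01]
 [ 2.600e-03 -1.000e+00  5.000e-04]] 0.4506623070420565
```

Request:
servo_tool([
  {"tx": 0.0006, "ty": 0.0008, "tz": 0, "rx": 0, "ry": 0.1, "rz": 0},
  {"tx": 0.0012, "ty": 0.0016, "tz": -0.0001, "rx": 0, "ry": 0.2, "rz": 0},
  {"tx": 0.0018, "ty": 0.0024, "tz": -0.0003, "rx": 0, "ry": 0.3, "rz": 0},
  {"tx": 0.0022, "ty": 0.0032, "tz": -0.0006, "rx": 0, "ry": 0.4, "rz": 0},
  {"tx": 0.0026, "ty": 0.004, "tz": -0.001, "rx": 0, "ry": 0.5, "rz": 0},
  {"tx": 0.0029, "ty": 0.0048, "tz": -0.0015, "rx": 0, "ry": 0.6, "rz": 0},
  {"tx": 0.0032, "ty": 0.0056, "tz": -0.002, "rx": 0, "ry": 0.7, "rz": 0},
  {"tx": 0.0034, "ty": 0.0064, "tz": -0.0025, "rx": 0, "ry": 0.8, "rz": 0},
])

```text
time_s: 11.98
tcp_pos: [555.7, 166.3, 124.1]
tcp_rot: [-1.474, 0.632, -0.635]
ft_force: [0.7, -0.1, 8.2]
opening: 0.609
```

```bash
python3 st.py
```

```text
11.975 [-0.952  0.74   0.836  1.854 -0.712  0.874 -0.574] 
 [555.69 166.34 124.11] [ 0.69 -0.09  8.15] [ 0.135 -0.008  0.059] 0.6094367528034598
[[ 6.890e-01  2.700e-03  7.248e-01]
 [-7.248e-01  1.800e-03  6.890e-01]
 [ 6.000e-04 -1.000e+00  3.200e-03]] -0.8107173135262643
```

Request:
servo_tool([
  {"tx": 0.0005, "ty": 0.0006, "tz": 0, "rx": 0, "ry": 0.08, "rz": 0},
  {"tx": 0.0009, "ty": 0.0013, "tz": -0.0001, "rx": 0, "ry": 0.16, "rz": 0},
  {"tx": 0.0013, "ty": 0.0019, "tz": -0.0002, "rx": 0, "ry": 0.24, "rz": 0},
  {"tx": 0.0017, "ty": 0.0026, "tz": -0.0004, "rx": 0, "ry": 0.32, "rz": 0},
  {"tx": 0.0021, "ty": 0.0032, "tz": -0.0007, "rx": 0, "ry": 0.4, "rz": 0},
  {"tx": 0.0024, "ty": 0.0038, "tz": -0.001, "rx": 0, "ry": 0.48, "rz": 0},
  {"tx": 0.0027, "ty": 0.0045, "tz": -0.0013, "rx": 0, "ry": 0.56, "rz": 0},
  {"tx": 0.003, "ty": 0.0051, "tz": -0.0016, "rx": 0, "ry": 0.64, "rz": 0},
  {"tx": 0.0033, "ty": 0.0056, "tz": -0.002, "rx": 0, "ry": 0.7, "rz": 0},
  {"tx": 0.0033, "ty": 0.0056, "tz": -0.002, "rx": 0, "ry": 0.7, "rz": 0},
])

```text
time_s: 13.22
tcp_pos: [556.7, 164.3, 122.5]
tcp_rot: [-1.027, 1.451, -1.451]
ft_force: [-1.9, 1.9, 19.5]
opening: 0.607
```

```bash
python3 st.py
```

```text
13.225 [-1.073  0.884  1.075  1.86  -0.939  1.006 -1.487] 
 [556.68 164.29 122.5 ] [-1.92  1.89 19.49] [ 0.276  0.62  -0.054] 0.6068241937244836
[[-0.3293  0.0037  0.9442]
 [-0.9442  0.0021 -0.3294]
 [-0.0032 -1.      0.0028]] -1.9064057804817447
```

Request:
servo_tool([
  {"tx": 0, "ty": -0.001, "tz": 0, "rx": 0, "ry": 0.02, "rz": 0},
  {"tx": 0, "ty": -0.001, "tz": 0, "rx": 0, "ry": 0.04, "rz": 0},
  {"tx": 0, "ty": -0.001, "tz": 0, "rx": 0, "ry": 0.06, "rz": 0},
  {"tx": 0, "ty": -0.001, "tz": 0, "rx": 0, "ry": 0.06, "rz": 0},
])

```text
time_s: 13.72
tcp_pos: [556.6, 164.3, 122.5]
tcp_rot: [-0.971, 1.516, -1.517]
ft_force: [-0.3, 0.9, 15.0]
opening: 0.606
```

```bash
python3 st.py
```

```text
13.725 [-1.082  0.897  1.093  1.861 -0.955  1.018 -1.568] 
 [556.59 164.25 122.51] [-0.28  0.89 14.97] [0.229 0.167 0.212] 0.6062165523322001
[[-0.4154  0.0036  0.9096]
 [-0.9096  0.0016 -0.4154]
 [-0.003  -1.      0.0026]] -1.9991686283325183
```

Request:
servo_tool([
  {"tx": 0, "ty": 0, "tz": 0, "rx": 0, "ry": 0.03, "rz": 0},
  {"tx": 0, "ty": 0, "tz": 0, "rx": 0, "ry": 0.06, "rz": 0},
  {"tx": 0, "ty": 0, "tz": 0, "rx": 0, "ry": 0.06, "rz": 0},
])

```text
time_s: 14.1
tcp_pos: [556.5, 163.5, 122.5]
tcp_rot: [-0.912, 1.58, -1.583]
ft_force: [-1.2, -0.9, 15.5]
opening: 0.605
```

```bash
python3 st.py; python3 - <<'E'
from h import *
snap('wrist','w8.png')
E
```

```text
14.1 [-1.089  0.911  1.112  1.862 -0.97   1.031 -1.65 ] 
 [556.45 163.53 122.52] [-1.18 -0.9  15.53] [-0.222  0.179  0.675] 0.6052622677384805
[[-4.987e-01  3.400e-03  8.668e-01]
 [-8.668e-01  2.000e-04 -4.987e-01]
 [-1.800e-03 -1.000e+00  2.800e-03]] -2.092890242893396
```

View pics/w8.png

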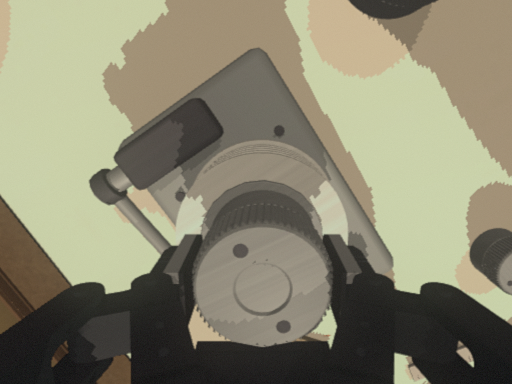

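```bash
python3 - <<'E'
from h import *
w=load('w8.png'); z=122.5+15.1
h=[onz(w,240.3,250.5,z),onz(w,283.6,326.2,z)];d=h[1]-h[0]
a=np.arctan2(d[1],d[0]);print('cap',a,(h[0]+h[1])/2,np.linalg.norm(d))
# front edge of base, subpixel by gradient
img=cv2.imread('pics/w8.png');a=img[40:280,100:400];cv2.imwrite('pics/w8z.png',cv2.resize(a,None,fx=2.5,fy=2.5,interpolation=cv2.INTER_CUBIC))
for p,q in (((278,60),(388,262)),((275,54),(392,265))):
    e=onz(w,*q,42)-onz(w,*p,42);print('yaw',np.arctan2(e[1],e[0]))
E
```

```text
cap 3.09310151861703 [552.64588294 163.81327643 137.6       ] 34.900621194871206
yaw -3.1296137509470596
yaw -3.121628309858205
```

View pics/w8z.png

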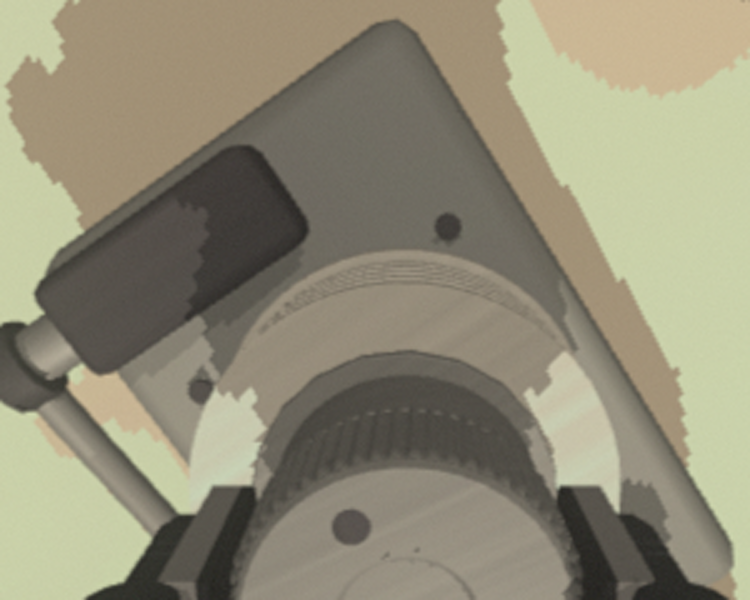

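Request:
servo_tool([
  {"tx": -0.0005, "ty": -0.0012, "tz": -0.0002, "rx": 0, "ry": -0.09, "rz": 0},
  {"tx": -0.001, "ty": -0.002, "tz": -0.0005, "rx": 0, "ry": -0.18, "rz": 0},
  {"tx": -0.0015, "ty": -0.003, "tz": -0.0009, "rx": 0, "ry": -0.27, "rz": 0},
  {"tx": -0.0019, "ty": -0.004, "tz": -0.0014, "rx": 0, "ry": -0.36, "rz": 0},
  {"tx": -0.0022, "ty": -0.005, "tz": -0.0019, "rx": 0, "ry": -0.45, "rz": 0},
  {"tx": -0.0025, "ty": -0.006, "tz": -0.0025, "rx": 0, "ry": -0.54, "rz": 0},
  {"tx": -0.0027, "ty": -0.007, "tz": -0.0031, "rx": 0, "ry": -0.63, "rz": 0},
  {"tx": -0.0029, "ty": -0.0075, "tz": -0.0037, "rx": 0, "ry": -0.72, "rz": 0},
  {"tx": -0.003, "ty": -0.0082, "tz": -0.0042, "rx": 0, "ry": -0.81, "rz": 0},
  {"tx": -0.003, "ty": -0.009, "tz": -0.0046, "rx": 0, "ry": -0.9, "rz": 0},
])

```text
time_s: 15.4
tcp_pos: [555.0, 166.8, 125.8]
tcp_rot: [-1.503, 0.526, -0.531]
ft_force: [2.8, 1.4, 2.4]
opening: 0.607
```

```bash
python3 st.py
```

```text
15.4 [-0.94   0.724  0.811  1.854 -0.684  0.864 -0.462] 
 [554.99 166.76 125.76] [2.81 1.44 2.41] [ 0.196 -0.591 -0.034] 0.6069032334930117
[[ 0.7804  0.0032  0.6253]
 [-0.6253  0.0011  0.7804]
 [ 0.0018 -1.      0.0029]] -0.6755423933687583
```

Request:
servo_tool([
  {"tx": -0.0004, "ty": -0.0007, "tz": 0.0005, "rx": 0, "ry": -0.08, "rz": 0},
  {"tx": -0.0008, "ty": -0.0014, "tz": 0.001, "rx": 0, "ry": -0.16, "rz": 0},
  {"tx": -0.0008, "ty": -0.0014, "tz": 0.001, "rx": 0, "ry": -0.175, "rz": 0},
  {"tx": -0.0008, "ty": -0.0014, "tz": 0.001, "rx": 0, "ry": -0.175, "rz": 0},
  {"tx": -0.0008, "ty": -0.0014, "tz": 0.001, "rx": 0, "ry": -0.175, "rz": 0},
])

```text
time_s: 16.02
tcp_pos: [554.5, 167.1, 126.0]
tcp_rot: [-1.546, 0.318, -0.321]
ft_force: [4.3, 1.4, 2.8]
opening: 0.607
```

```bash
python3 st.py; python3 - <<'E'
from h import *
s=r.get_state();snap('wrist','w9.png');snap('side','s9.png');snap('scene','c9.png')
E
```

```text
16.025 [-0.901  0.697  0.747  1.852 -0.624  0.841 -0.244] 
 [554.46 167.06 126.02] [4.34 1.41 2.83] [ 0.322 -0.996 -0.04 ] 0.6074177014412802
[[ 9.184e-01  2.100e-03  3.957e-01]
 [-3.957e-01  3.000e-04  9.184e-01]
 [ 1.800e-03 -1.000e+00  1.100e-03]] -0.4068213534317382
```

View pics/w9.png

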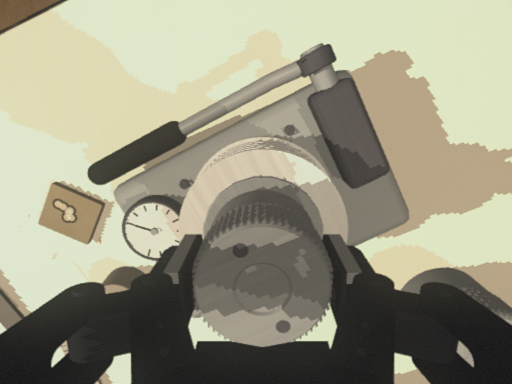

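View pics/s9.png

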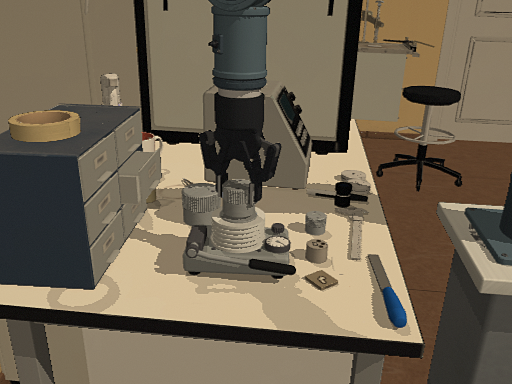

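```bash
python3 - <<'E'
from h import *
w=load('w9.png'); z=126+15.1
h=[onz(w,240.3,250.5,z),onz(w,283.4,326.2,z)];d=h[1]-h[0]
print('cap',np.arctan2(d[1],d[0]),(h[0]+h[1])/2)
a,b=onz(w,118,185,42),onz(w,335,73,42);print('yaw',np.arctan2(*(b-a)[1::-1]))
a,b=onz(w,350,75,42),onz(w,408,215,42);print('yaw',np.arctan2(*(a-b)[1::-1])-np.pi/2)
for f in('scene','side'):
    p=cv2.imread(f'pics/{f}0.png');q=cv2.imread(f"pics/{f[0] if f=='side' else 'c'}9.png")
    box=(slice(205,262),slice(170,214)) if f=='scene' else (slice(232,295),slice(300,345))
    print(f,cv2.absdiff(p[box],q[box]).mean())
E
```

```text
cap -1.5067990799454067 [551.92585649 164.30863399 141.1       ]
yaw 0.05869232843346435
yaw 0.05859204909224447
scene 6.885167464114833
side 10.889359200470311
```

```bash
python3 -c "
from h import *
print(r.job_done())"; python3 st.py
```

```text
the job is handed in; nothing more can be done
None
the job is handed in; nothing more can be done
```

I gripped the middle-sized cap (measured at 54 mm), set it level on the neck and pressed it down. I screwed it clockwise until it bottomed out, then backed it off a quarter turn. I handed the job in at about 16 s with the fingers still gripping the cap.

**Bottomed:** the tool height stayed at 122.5 mm over the last 0.19 rad of turning. That puts cap_mid about 0.6 mm above the rim. The turning moment rose to 0.68 N m, so the cap had met the stop.

**At hand-in:**

| Check | Result |
|---|---|
| Cap angle to the press x axis | about 1.57 rad (90°) |
| cap_mid above the rim | about 4.1 mm |
| Tool axis off vertical | about 0.002 rad |
| Jaw opening | steady at 0.607, grip set to 80 N |
| Samples | look unmoved by eye in the side view |

**Checks that disagreed or were weak:**
- **Press yaw:** estimates ranged from about 0.02 to 0.08 rad. At the stop the cap's angle therefore read 0.06 to 0.12 rad past alignment, within the 0.15 limit.
- **Neck position:** the first estimates from the different cameras differed by several millimetres. In the end I set the tool's position from the contact forces.
- **Off-centre grip:** the cap sat about 1.8 mm off the tool's centre, which I compensated for while turning. A side force of about 4 N remained at the end.
- **Samples:** the before-and-after pixel comparison was not exactly zero. I put this down to changed shadows and did not re-measure the samples.

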